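# Index a swivelling bottle platform to the scanner

## Task

Pull up the orange T-handle of the swivel fixture's spring plunger, twist it anticlockwise so that it stays out by itself, and let go of it. Then swing the blue arm by its black post until the bottle platform faces the round blue scanner (not the red hexagonal ioniser), and twist the plunger back so that it drops fully home and locks the arm at that station. The bottle must stay standing on its platform, and the flask, the white bottle and the red box must be left where they are.

Things in the scene. Friction and masses are not known exactly. Their poses are not given: they have to be found in the camera images.
- fixture: Swivel fixture fixed to the bench: aluminium base 205 x 170 x 20 mm. Origin on the bench under the arm's vertical pivot; z up. A grey bracket (56 mm wide, 62 mm high) on its -x side carries the plunger, axis at x = -80 mm, y = 0; the slotted steel collar on it (34 mm square) reaches 80 mm up. The blue arm starts along +x; scanner and ioniser stand ahead at the two sides. Place and yaw vary.
- swing (a joint): Blue arm's angle about the pivot, rad: 0 = along the fixture's +x, + is anticlockwise from above (to the fixture's +y). Lock notches at -0.87, 0, +0.87; stops at +-1.08; starts locked at 0. With the plunger out it turns easily (0.06 N m friction) and stays where left. The plunger's round 12 mm tip, 80 mm from the pivot, finds the 15 mm notch if the arm is within about 0.05 rad.
- plunger_lift (a joint): Plunger's lift, m: 0 = fully home, lock pin 13 mm deep in the notch; upper stop 0.024. A spring and its weight pull it down with 9 to 13 N. A brass cross pin lies in the collar's slot: it can be twisted only when lifted over 0.017; twisted and let go, it rests on the collar at 0.0165, lock pin clear of the index plate.
- plunger_twist (a joint): Plunger's twist, rad: 0 = as when home (cross pin along the slot), + is anticlockwise from above, stops at -0.05 and 1.25. Beyond about 0.45 it stays out by itself; 1.1 is a safe twist. Twisted back to 0 it drops into the slot by its spring, and goes home if a notch is below. Friction 0.03 N m, plus rubbing on the collar.
- plunger_handle: Orange T-handle of the plunger: bar 64 mm long along its y axis, 14 mm wide along x, 22 mm high. Origin at the bar's centre, 112 mm + lift above the bench; z up. At twist 0 its axes are parallel to the fixture's; it rises and turns with the plunger. Pinch it across the 14 mm width from above.
- post_grip (a point): Point on the axis of the round black post (22 mm diameter, upright, from 40 to 114 mm above the bench) on the blue arm, 90 mm from the pivot, 95 mm above the bench: a good height to take it from above. Its x axis points outwards along the arm, z up.
- platform (a point): Centre of the round platform's floor at the arm's end, 152 mm from the pivot, 40 mm above the bench; x outwards along the arm, z up. The platform is 70 mm across with a rim 6 mm high around the 62 mm wide floor.
- bottle: Grey aluminium bottle with a dark cap, 54 mm diameter, 80 mm high, about 0.12 kg, standing loose on the platform; it rocks if the arm is jerked, so swing slowly. Origin at the centre of its underside, z up.
- scanner: Round blue scanner head (54 mm diameter, with a black band) on a steel stand, 130 mm high, fixed to the bench, about 235 mm from the pivot at +-0.87 rad from the fixture's x axis. Origin on the bench under it. It changes sides with the ioniser: if it stands on the fixture's +y side the wanted swing is +0.87, else -0.87.
- ioniser: Red hexagonal ioniser head (60 mm across) on a steel stand, 110 mm high, fixed to the bench at the other station. Origin on the bench under it.
- flask: Loose glass conical flask with stopper, 80 mm diameter at the foot, 118 mm high, a bystander beside the fixture. Origin at the centre of its underside.
- white_jar: Loose white bottle with a blue label, 52 mm diameter, 85 mm high, a bystander. Origin at the centre of its underside.
- red_box: Loose red hexagonal box, 60 mm across its flats, 32 mm high, a bystander. Origin at the centre of its underside.
Not all that is in view belongs to the job. Leave any green, purple or yellow look-alike of the bottle alone.

How it is judged:
On the way, in this order (a step that is already met when the one before it is completed fails the run):
1. the plunger is out and twisted, and stays out with nothing holding it, the arm still at the middle station (value of joint plunger_lift above 0.013 m and value of joint plunger_twist above 0.3 rad and contact force between plunger_handle and the fingers below 0.2 N and value of joint swing between -0.2 and 0.2 rad), for 0.3 s.
2. the arm has been swung to the scanner's station while the plunger is still held out by its twist (((y of scanner in the frame of fixture above 0 m and value of joint swing between 0.77 and 0.97 rad) or (y of scanner in the frame of fixture below 0 m and value of joint swing between -0.97 and -0.77 rad)) and value of joint plunger_lift above 0.013 m and value of joint plunger_twist above 0.3 rad), for 0.2 s.
At the end, for the whole second after the job is handed in: The arm is at the notch on the scanner's side (within 0.035 rad of +-0.87), the plunger is home (lifted less than 3 mm) and twisted back (below 0.2 rad), and the bottle stands upright and at rest on the platform (within 12 mm of its centre, tilt under 0.1 rad) (((y of scanner in the frame of fixture above 0 m and value of joint swing between 0.835 and 0.905 rad) or (y of scanner in the frame of fixture below 0 m and value of joint swing between -0.905 and -0.835 rad)) and value of joint plunger_lift below 0.003 m and value of joint plunger_twist below 0.2 rad and distance between bottle and platform below 0.012 m and angle between bottle's own z axis and vertical below 0.1 rad and linear speed of bottle below 0.02 m/s and velocity of joint swing between -0.03 and 0.03 rad/s); the robot touches nothing.
It fails at once if the bottle is tipped (angle between bottle's own z axis and vertical above 0.4 rad).
It fails at once if the flask is moved by more than 25 mm (distance of flask from where it was at the start of the episode above 0.025 m).
It fails at once if the white bottle is moved by more than 25 mm (distance of white_jar from where it was at the start of the episode above 0.025 m).
It fails at once if the red box is moved by more than 25 mm (distance of red_box from where it was at the start of the episode above 0.025 m).
It also fails if it takes over 64 s, if anything falls off the work surface, if the arm or the gripper's body presses on something with over 40 N, if the wrist force passes 120 N, or if a joint passes its speed limit or range.

## Robot

A 6-joint arm with a two-finger parallel gripper is mounted at the origin on the work surface. World frame = base frame: x ahead of the robot, y to its left, z up, the work surface at z = 0. Lengths are in m, angles in rad, forces in N, time in s.
With the tool pointing down it reaches from about 0.225 to 0.875 m from the base axis. Payload 3.4 kg.
Tool frame: the origin (TCP) lies midway between the tips of the shut fingers; the grasp point (between the pads) lies 19 mm behind it (manip.pinch_z is the distance from the TCP to the grasp point, in m); z points along the fingers, y is the line along which they close (so a half turn about z gives the same grasp; the last joint's range is limited). The gripper opens to 85 mm and grips with 20 to 120 N. Pads are 22 mm wide; open, the fingers measure 114 mm over their backs; the gripper's body (76 mm by 85 mm) begins 54 mm behind the grasp point. The pads swing forward as they close: fully open they stand 13 mm farther back than shut.
Start: joints at [-1.393, 0.276, 1.505, -0, 1.361, -0.121], TCP at [0.169, -0.55, 0.231] pointing down, gripper open.
Joint ranges: [-2.89, 2.89], [-0.75, 2.08], [0.22, 2.7], [-1.18, 4.32], [0.11, 2.71], [-2.7, 2.7]. Speed limits (rad/s): [2.57, 2.57, 3.14, 3.14, 3.14, 3.14].

## Interface

Orientations are given as a unit quaternion [w, x, y, z].
In Python, from rig import manip gives the robot as it stands.
- The arm moves only by the tool carry_out, never from a script. Its arguments are lists of equal length, an entry for each row: "delta_pos": the shift along the tool's x, y, z scaled (see below), a list of three; "turn": the turn, a rotation vector about the tool's x, y, z scaled (see below), a list of three; "claw": the closure, from -1 (fully open) to 1 (shut). A call has 1 to 12 rows; each row is the pose to reach, as a shift and turn from the pose commanded when the call began, along the tool's axes at that moment; what a row does not reach only later rows make up. The controller multiplies each number of a shift by 400 mm and each number of a turn by 30 degrees. A row lasts 1/10 s, in which the tool goes at most 50 mm and 8.59 degrees, less where a joint would pass 70% of its speed; a pose out of reach is approached as far as the arm can. A call with a number of a shift or a turn outside -1 to 1 is refused whole. A call with a gripper value outside its range is refused whole. The fingers move at their own pace and stop on an object; "force" is the grip in N (left out, the last holds). Time passes only in rows, so rows that repeat a pose let the fingers close. It gives the time, the measured TCP pose, the force, the opening and the grip force at its end, in the units of the state.
- manip.get_state(): the state, without advancing time (a new reading comes with each control period).
- manip.get_image(name): name is "scene" or "top"; returns a dict with "image" (480x640x3 uint8, red, green, blue), "z_map" (480x640 float32, m along the optical axis (not along the pixel's ray), 0 where there is no reading), "fx", "fy", "cx", "cy" (pixels), "k1" (the pictures are not rectified: a ray, as slopes to the right and down, at radius r is drawn at 1 + k1 r^2 times it, then the intrinsics apply), "world_to_cam" (4x4, takes a point from world to camera coordinates). Camera axes: x right, y down, z forward; pixel columns grow to the right and rows downward; lengths in m; the calibration is good to about 2 mm. A picture is of the moment at which its call begins.
- manip.sign_off(): hands the job in; it is judged then, once.
Trained networks look in the newest picture that a camera, given by its name, has taken for a name from the list of things; names that differ only in an ending like _2 or _b are one class to them, and where a whole thing is asked for, a point or a joint stands for the part that bears it (a point fixed in the world has none). Each returns a list of dicts, best first, with "score" (0 to 1); they miss things now and then, are a little off and sometimes report something else, mostly with a low value. They report only what shows in the picture. A call takes as long as a camera call. They do not tell look-alikes from the thing itself.
- manip.spot_in(camera, query): "point" ([x, y, z] in m, in world coordinates, good to about 4 mm: the middle of the surface that is visible of it).
- manip.place_of(camera, query): "point" ([x, y, z] in m, in world coordinates, good to about 4 mm: a listed point, or the origin of a listed thing).
The state is a dict: "clock": time; "qpos": joint angles; "qd": joint speeds; "effort": joint torques, N m; "position": TCP position; "ee_rot": TCP orientation; "contact_force": force on the tool from outside, world axes, zero at the start; "moment": the same for the moment, N m; "width": finger opening in m; "gripper_force": force on a finger pad.
Only numpy, scipy, OpenCV 4.12 (cv2) and the standard library are available. Lean on these libraries where they do the work, as an engineer would, in place of code of your own. Each camera call takes 0.05 s, during which the arm holds its last target. There are 200 camera calls.

## Working session

There is one attempt and no reset: what is moved stays moved. The work goes in short steps, Python scripts to look and compute and a tool call to move; the robot and the scene stay as the last step left them, time stands still between calls to the robot, and variables do not carry over. Pictures are saved under pics/ and viewed, at most 10 in all, crops included, and the job is handed in when it is done.

Besides the shell and the picture viewer there is one more tool, called in YAML: its name, and indented under it one key for each argument. carry_out: Moves the arm, as the interface text tells. Shifts and turns lie within -1 to 1; 1 stands for 400 mm of shift or 30 degrees of turn. Its arguments: {"type":"object","properties":{"delta_pos":{"type":"array","items":{"type":"array","items":{"type":"number","minimum":-1,"maximum":1}}},"turn":{"type":"array","items":{"type":"array","items":{"type":"number","minimum":-1,"maximum":1}}},"claw":{"type":"array","items":{"type":"number"}},"force":{"type":"number"}},"required":["delta_pos","turn","claw"]}

```bash
mkdir -p pics; cat > h.py <<'E'
import numpy as np, cv2
from rig import manip
from scipy.spatial.transform import Rotation as R
def shot(cam,fn):
    d=manip.get_image(cam); cv2.imwrite('pics/'+fn,d['image'][:,:,::-1]); return d
def proj(d,p):
    c=(d['world_to_cam']@np.append(p,1))[:3]; s=c[:2]/c[2]; s=s*(1+d['k1']*(s@s)); return s*[d['fx'],d['fy']]+[d['cx'],d['cy']]
def pts(d):
    v,u=np.mgrid[:480,:640]; K=np.array([[d['fx'],0,d['cx']],[0,d['fy'],d['cy']],[0,0,1.]])
    s=cv2.undistortPoints(np.stack([u,v],-1).reshape(-1,1,2).astype(float),K,np.array([d['k1'],0,0,0.])).reshape(480,640,2)
    z=d['z_map'][...,None]; c=np.concatenate([s*z,z],-1); T=np.linalg.inv(d['world_to_cam'])
    return c@T[:3,:3].T+T[:3,3]
def st():
    s=manip.get_state(); print('t',s['clock'],'pos',np.round(s['position'],4),'F',np.round(s['contact_force'],1),'w',s['width'],s['gripper_force']); q=s['ee_rot']; r=R.from_quat([q[1],q[2],q[3],q[0]]); print(np.round(r.as_matrix(),3)); return s,r
E
python3 - <<'E'
from h import *
st()
d=shot('top','t0.png'); shot('scene','s0.png')
for c in ('top','scene'):
  for n in ['fixture','plunger_handle','post_grip','platform','bottle','scanner','ioniser','flask','white_jar','red_box']:
    print(c,n,[(np.round(r['point'],3).tolist(),round(r['score'],2)) for r in manip.place_of(c,n)[:3]])
E
```

```text
t 0.0 pos [ 0.1692 -0.549   0.2304] F [-1.  -0.   0.4] w 0.08521982649933675 0.0
[[ 0.956  0.294 -0.   ]
 [ 0.294 -0.956  0.002]
 [ 0.    -0.002 -1.   ]]
top fixture [([0.63, 0.088, 0.091], 0.33)]
top plunger_handle [([0.463, 0.042, 0.106], 0.67), ([0.647, 0.281, -0.002], 0.65)]
top post_grip [([0.628, 0.086, 0.094], 0.71)]
top platform [([0.689, 0.104, 0.043], 0.77), ([0.465, 0.043, 0.107], 0.22)]
top bottle [([0.693, 0.103, 0.04], 0.96), ([0.784, 0.047, 0.0], 0.87), ([0.757, 0.232, 0.001], 0.8)]
top scanner [([0.737, -0.065, -0.002], 0.77)]
top ioniser [([0.644, 0.282, -0.002], 0.78)]
top flask [([0.576, -0.162, -0.003], 0.84)]
top white_jar [([0.405, 0.239, -0.0], 0.56)]
top red_box [([0.37, -0.411, 0.003], 0.94)]
scene fixture [([0.544, 0.061, -0.003], 0.73)]
scene plunger_handle [([0.461, 0.043, 0.111], 0.54)]
scene post_grip [([0.628, 0.084, 0.094], 0.55)]
scene platform [([0.691, 0.1, 0.044], 0.69), ([0.732, -0.07, 0.003], 0.31)]
scene bottle [([0.757, 0.233, 0.005], 0.93), ([0.806, 0.157, -0.0], 0.85), ([0.787, 0.049, -0.001], 0.69)]
scene scanner [([0.731, -0.072, 0.004], 0.67)]
scene ioniser [([0.644, 0.282, -0.001], 0.76)]
scene flask [([0.572, -0.165, -0.0], 0.66)]
scene white_jar [([0.407, 0.241, -0.001], 0.62)]
scene red_box [([0.366, -0.416, -0.0], 0.96)]
```

View pics/t0.png

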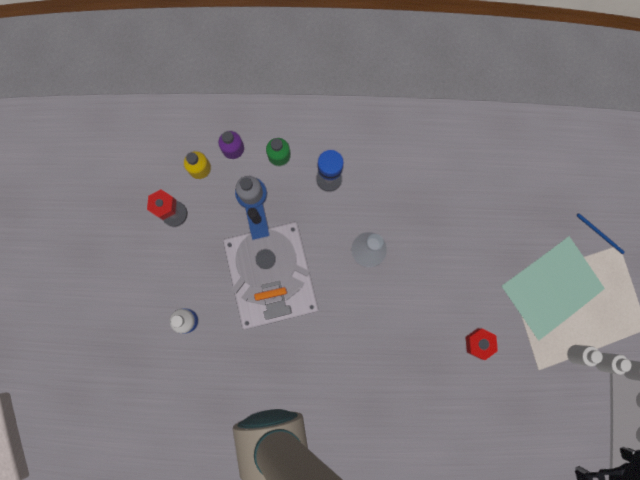

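View pics/s0.png

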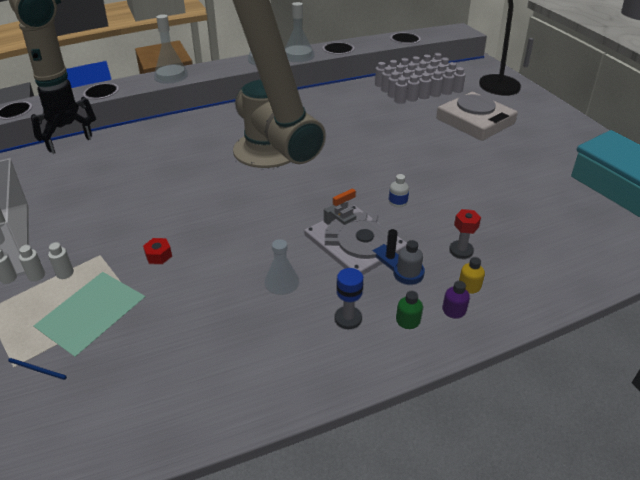

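The top view shows the orange bar at px (255,297)–(287,291), the scanner at (330,165) on the fixture's −y side, and the ioniser at (161,205). The wanted swing is therefore −0.87. Next I'll refine the handle's pose and work out the first move.

```bash
cat >> h.py <<'E'
def orange(cam='top',d=None):
    d=d or manip.get_image(cam); P=pts(d); hsv=cv2.cvtColor(d['image'],cv2.COLOR_RGB2HSV)
    m=(hsv[...,0]>5)&(hsv[...,0]<20)&(hsv[...,1]>170)&(P[...,2]>.095)&(P[...,2]<.16)&(abs(P[...,0]-.46)<.06)&(abs(P[...,1]-.04)<.06)
    top=P[m]; z=np.median(top[:,2]); t=top[top[:,2]>z-.008]
    c,(w,h),a=cv2.minAreaRect((t[:,:2]*1000).astype(np.float32))
    e=np.linalg.svd(t[:,:2]-t[:,:2].mean(0))[2][0] if len(t)<5000 else 0
    print('orange n',len(t),'c',np.round(c,1),'wh',w,h,'long-axis deg',np.degrees(np.arctan2(e[1],e[0]))%180,'topz',z)
def plan(x,y,z,yawx):
    s,r=st(); M=np.array([[np.cos(yawx),np.sin(yawx),0],[np.sin(yawx),-np.cos(yawx),0],[0,0,-1]])
    dp=r.as_matrix().T@(np.array([x,y,z])-s['position'])/.4; tr=np.degrees((r.inv()*R.from_matrix(M)).as_rotvec())/30
    print('shift',np.round(dp,4),'turn',np.round(tr,4))
E
python3 - <<'E'
from h import *
orange()
for cam in ('top','scene'):
  for n in ('post_grip','platform','plunger_handle'): print(n,[np.round(r['point'],3) for r in manip.place_of(cam,n)[:1]])
plan(.462,.042,.2,1.82)
E
```

```text
orange n 185 c [464.9  44.2] wh 11.556499481201172 61.2728157043457 long-axis deg 104.2029491981612 topz 0.12197741730100076
post_grip [array([0.631, 0.088, 0.092])]
platform [array([0.692, 0.107, 0.041])]
plunger_handle [array([0.464, 0.041, 0.108])]
post_grip [array([0.628, 0.084, 0.094])]
platform [array([0.691, 0.1  , 0.044])]
plunger_handle [array([0.461, 0.043, 0.111])]
t 1.45 pos [ 0.1693 -0.5495  0.2313] F [-0.  -0.   0.4] w 0.08532303404581654 0.0
[[ 0.956  0.294  0.   ]
 [ 0.294 -0.956 -0.   ]
 [ 0.     0.    -1.   ]]
shift [ 1.1348 -1.1979  0.0782] turn [ 2.0000e-04  1.0000e-04 -2.9052e+00]
```

carry_out:
  delta_pos:
    - [0.85,-0.9,0]
    - [0.85,-0.9,0]
    - [0.85,-0.9,0]
    - [0.85,-0.9,0]
    - [0.85,-0.9,0]
    - [0.85,-0.9,0]
    - [0.85,-0.9,0]
    - [0.85,-0.9,0]
    - [0.85,-0.9,0]
    - [0.85,-0.9,0]
    - [0.85,-0.9,0]
  turn:
    - [0,0,-1]
    - [0,0,-1]
    - [0,0,-1]
    - [0,0,-1]
    - [0,0,-1]
    - [0,0,-1]
    - [0,0,-1]
    - [0,0,-1]
    - [0,0,-1]
    - [0,0,-1]
    - [0,0,-1]
  claw: [-1,-1,-1,-1,-1,-1,-1,-1,-1,-1,-1]
  force: 80

```text
clock: 2.55
position: [0.3898, -0.1005, 0.2316]
ee_rot: [-0.001, 0.915, 0.403, 0.001]
contact_force: [0.3, -1.0, -0.9]
width: 0.0854
gripper_force: 0.0
```

```bash
python3 -c "
from h import *
plan(.4643,.0438,.19,1.818)"
```

```text
t 2.55 pos [ 0.3898 -0.1005  0.2316] F [ 0.3 -1.  -0.9] w 0.08544416343185476 0.0
[[ 0.675  0.738  0.002]
 [ 0.738 -0.675  0.002]
 [ 0.003 -0.    -1.   ]]
shift [ 0.3915 -0.1058  0.1051] turn [ 0.0023 -0.0056 -1.8861]
```

carry_out:
  delta_pos:
    - [0.36,-0.1,0.06]
    - [0.36,-0.1,0.06]
    - [0.36,-0.1,0.06]
    - [0.36,-0.1,0.06]
    - [0.36,-0.1,0.06]
  turn:
    - [0,0,-1]
    - [0,0,-1]
    - [0,0,-1]
    - [0,0,-1]
    - [0,0,-1]
  claw: [-1,-1,-1,-1,-1]

```text
clock: 3.05
position: [0.4571, 0.0278, 0.2069]
ee_rot: [-0.0, 0.781, 0.624, -0.001]
contact_force: [0.4, -0.2, -0.4]
width: 0.0853
gripper_force: 0.0
```

carry_out:
  delta_pos:
    - [0,0,0]
    - [0,0,0]
    - [0,0,0]
    - [0,0,0]
    - [0,0,0]
  turn:
    - [0,0,-0.89]
    - [0,0,-0.89]
    - [0,0,-0.89]
    - [0,0,-0.89]
    - [0,0,-0.89]
  claw: [-1,-1,-1,-1,-1]

```text
clock: 3.55
position: [0.4567, 0.0261, 0.2075]
ee_rot: [0.0, 0.619, 0.785, -0.0]
contact_force: [-0.5, 0.3, 0.6]
width: 0.0858
gripper_force: 0.0
```

```bash
python3 -c "
from h import *
plan(.4643,.0438,.095,1.818)
shot('scene','s1.png')
print([np.round(r['point'],3) for r in manip.place_of('scene','plunger_handle')])"
```

```text
t 3.55 pos [0.4567 0.0261 0.2075] F [-0.5  0.3  0.6] w 0.08584741786192472 0.0
[[-0.234  0.972  0.   ]
 [ 0.972  0.234 -0.001]
 [-0.001  0.    -1.   ]]
shift [0.0387 0.0287 0.2812] turn [ 0.0003  0.0011 -0.0217]
[array([0.462, 0.042, 0.111])]
```

carry_out:
  delta_pos:
    - [0.038,0.028,0.1]
    - [0.038,0.028,0.2]
    - [0.038,0.028,0.28]
    - [0.038,0.028,0.28]
    - [0.038,0.028,0.28]
  turn:
    - [0,0,-0.02]
    - [0,0,-0.02]
    - [0,0,-0.02]
    - [0,0,-0.02]
    - [0,0,-0.02]
  claw: [-1,-1,-1,-1,-1]

```text
clock: 4.15
position: [0.4643, 0.0446, 0.0956]
ee_rot: [-0.0, 0.613, 0.79, -0.0]
contact_force: [0.6, 0.0, 1.2]
width: 0.0853
gripper_force: 0.0
```

carry_out:
  delta_pos:
    - [0,0,0]
    - [0,0,0]
    - [0,0,0]
    - [0,0,0]
    - [0,0,0]
    - [0,0,0]
    - [0,0,0]
    - [0,0,0]
  turn:
    - [0,0,0]
    - [0,0,0]
    - [0,0,0]
    - [0,0,0]
    - [0,0,0]
    - [0,0,0]
    - [0,0,0]
    - [0,0,0]
  claw: [1,1,1,1,1,1,1,1]
  force: 80

```text
clock: 4.95
position: [0.4647, 0.0447, 0.0962]
ee_rot: [0.001, 0.613, 0.79, 0.0]
contact_force: [-0.4, -0.0, 6.0]
width: 0.0134
gripper_force: 78.2
```

```bash
python3 -c "
from h import *
st()
d=shot('scene','s2.png'); cv2.imwrite('pics/s2c.png',cv2.resize(d['image'][130:310,250:490,::-1],None,fx=3,fy=3))"
```

```text
t 4.95 pos [0.4647 0.0447 0.0962] F [-0.4 -0.   6. ] w 0.013442687679305333 78.2194343896117
[[-0.249  0.969  0.002]
 [ 0.969  0.249 -0.   ]
 [-0.     0.001 -1.   ]]
```

View pics/s2c.png

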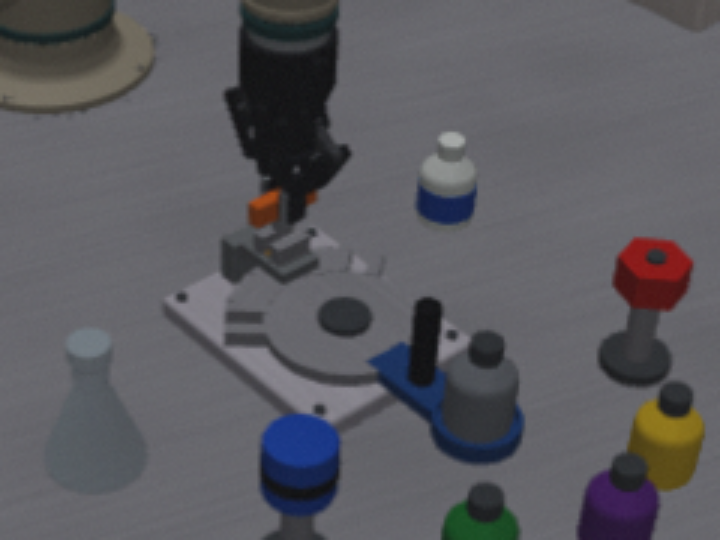

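The fingers hold the bar near its middle (crop px ~(290,205)), at the expected width. Now I'll lift it.

carry_out:
  delta_pos:
    - [0,0,-0.015]
    - [0,0,-0.03]
    - [0,0,-0.045]
    - [0,0,-0.053]
    - [0,0,-0.053]
    - [0,0,-0.053]
  turn:
    - [0,0,0]
    - [0,0,0]
    - [0,0,0]
    - [0,0,0]
    - [0,0,0]
    - [0,0,0]
  claw: [1,1,1,1,1,1]

```text
clock: 5.6
position: [0.4643, 0.0448, 0.1163]
ee_rot: [0.0, 0.613, 0.79, 0.0]
contact_force: [3.7, -0.4, -11.5]
width: 0.0129
gripper_force: 78.3
```

```bash
python3 -c "
from h import *
st(); orange('scene')"
```

```text
t 5.6 pos [0.4643 0.0448 0.1163] F [  3.7  -0.4 -11.5] w 0.012949930051799199 78.25848319596844
[[-0.249  0.969  0.   ]
 [ 0.969  0.249 -0.   ]
 [-0.     0.    -1.   ]]
orange n 67 c [469.2  41.9] wh 17.570762634277344 58.685150146484375 long-axis deg 106.5774908256735 topz 0.13810224513912328
```

carry_out:
  delta_pos:
    - [0,0,0]
    - [0,0,0]
    - [0,0,0]
    - [0,0,0]
    - [0,0,0]
    - [0,0,0]
  turn:
    - [0,0,-0.2]
    - [0,0,-0.4]
    - [0,0,-0.6]
    - [0,0,-0.8]
    - [0,0,-1]
    - [0,0,-1]
  claw: [1,1,1,1,1,1]

```text
clock: 6.25
position: [0.4642, 0.0447, 0.1162]
ee_rot: [-0.0, 0.387, 0.922, -0.0]
contact_force: [4.1, 0.2, -12.0]
width: 0.0131
gripper_force: 78.2
```

carry_out:
  delta_pos:
    - [0,0,0]
    - [0,0,0]
    - [0,0,0]
    - [0,0,0]
    - [0,0,0]
    - [0,0,0]
  turn:
    - [0,0,-0.2]
    - [0,0,-0.4]
    - [0,0,-0.6]
    - [0,0,-0.8]
    - [0,0,-1]
    - [0,0,-1]
  claw: [1,1,1,1,1,1]

```text
clock: 6.85
position: [0.4641, 0.0446, 0.1163]
ee_rot: [-0.0, 0.137, 0.991, -0.0]
contact_force: [4.4, -1.0, -11.8]
width: 0.0131
gripper_force: 78.2
```

```bash
python3 -c "
from h import *
s,r=st(); print(s['moment'],s['qpos']); orange('scene')"
```

```text
t 6.85 pos [0.4641 0.0446 0.1163] F [  4.4  -1.  -11.8] w 0.013067504130783085 78.24956651995308
[[-0.963  0.271 -0.   ]
 [ 0.271  0.963 -0.   ]
 [ 0.    -0.    -1.   ]]
[-0.0646737  -0.72151358  0.00373002] [-5.32734728e-02  2.13675290e-01  1.90646237e+00 -4.35461132e-04
  1.02170878e+00 -1.34992207e+00]
orange n 88 c [469.3  47.3] wh 12.368216514587402 66.18883514404297 long-axis deg 160.6305410939385 topz 0.1403217258423191
```

Twisted about 60° and still held. I'll lower it onto the collar, open the fingers and rise.

carry_out:
  delta_pos:
    - [0,0,0.005]
    - [0,0,0.009]
    - [0,0,0.009]
    - [0,0,0.009]
    - [0,0,0.009]
    - [0,0,0.009]
    - [0,0,0.009]
  turn:
    - [0,0,0]
    - [0,0,0]
    - [0,0,0]
    - [0,0,0]
    - [0,0,0]
    - [0,0,0]
    - [0,0,0]
  claw: [1,1,1,-1,-1,-1,-1]

```text
clock: 7.6
position: [0.464, 0.0448, 0.1133]
ee_rot: [0.0, 0.136, 0.991, -0.0]
contact_force: [-0.2, -0.5, 0.5]
width: 0.0707
gripper_force: 0.0
```

carry_out:
  delta_pos:
    - [0,0,-0.1]
    - [0,0,-0.2]
    - [0,0,-0.27]
    - [0,0,-0.27]
    - [0,0,-0.27]
  turn:
    - [0,0,0]
    - [0,0,0]
    - [0,0,0]
    - [0,0,0]
    - [0,0,0]
  claw: [-1,-1,-1,-1,-1]

```text
clock: 8.1
position: [0.4641, 0.0448, 0.2213]
ee_rot: [0.0, 0.136, 0.991, 0.0]
contact_force: [0.2, 0.6, -0.1]
width: 0.085
gripper_force: 0.0
```

```bash
python3 -c "
from h import *
orange('scene')
d=shot('top','t3.png'); orange('top',d)
hsv=d['image']; P=pts(d)
# black post top
m=(hsv.max(-1)<60)&(abs(P[...,2]-.113)<.012)&(np.hypot(P[...,0]-.628,P[...,1]-.086)<.03)
print('post',m.sum(),P[m].mean(0))
print([np.round(r['point'],3) for r in manip.place_of('top','post_grip')])
plan(.628,.0865,.21,1.6)"
```

```text
orange n 96 c [468.3  44.9] wh 13.50863265991211 67.30594635009766 long-axis deg 162.08561872924687 topz 0.1377446874420145
orange n 0 c [0. 0.] wh 0.0 0.0 long-axis deg 0.0 topz nan
post 77 [0.6279537  0.08675702 0.11251265]
[]
t 8.25 pos [0.463  0.0448 0.2194] F [-0.2 -0.5  0.4] w 0.08531321244527255 0.0
[[-0.963  0.269 -0.003]
 [ 0.269  0.963  0.   ]
 [ 0.003 -0.001 -1.   ]]
shift [-0.3694  0.2111  0.0223] turn [-0.005  -0.0042  2.4249]
  return _methods._mean(a, axis=axis, dtype=dtype,
  ret = ret.dtype.type(ret / rcount)
h.py:20: RuntimeWarning: Mean of empty slice.
  e=np.linalg.svd(t[:,:2]-t[:,:2].mean(0))[2][0] if len(t)<5000 else 0
  ret = um.true_divide(
```

View pics/t3.png

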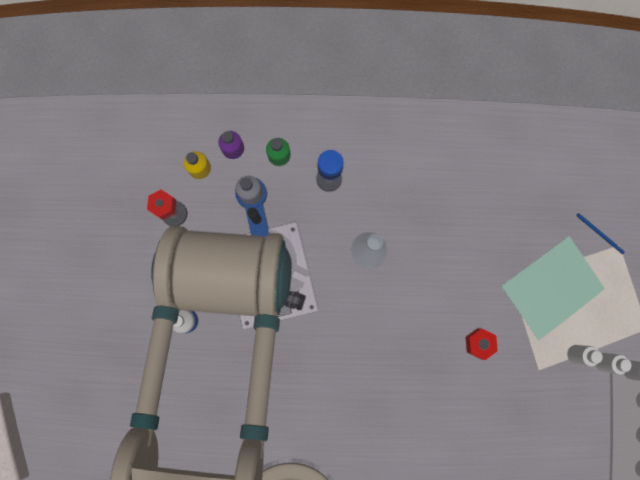

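The handle stays out and twisted: the bar is at 162° and its top at about 0.138 m. Next I'll go above the post, which is at (0.628, 0.0867), with the fingers tangential.

carry_out:
  delta_pos:
    - [-0.37,0.212,0]
    - [-0.37,0.212,0]
    - [-0.37,0.212,0]
    - [-0.37,0.212,0]
    - [-0.37,0.212,0]
    - [-0.37,0.212,0]
  turn:
    - [0,0,-1]
    - [0,0,-1]
    - [0,0,-1]
    - [0,0,-1]
    - [0,0,-1]
    - [0,0,-1]
  claw: [-1,-1,-1,-1,-1,-1]

```text
clock: 8.85
position: [0.6282, 0.0866, 0.2189]
ee_rot: [-0.002, -0.125, 0.992, 0.0]
contact_force: [0.2, 0.1, -0.6]
width: 0.0851
gripper_force: 0.0
```

```bash
python3 -c "
from h import *
print([np.round(r['point'],3) for r in manip.place_of('scene','post_grip')])
orange('scene')
plan(.628,.0867,.077,3.391)"
```

```text
[array([0.625, 0.09 , 0.095]), array([0.689, 0.097, 0.045])]
orange n 93 c [468.7  44.8] wh 13.158928871154785 61.377960205078125 long-axis deg 163.54509864702962 topz 0.13772227093809541
t 8.95 pos [0.6277 0.0864 0.2201] F [-0.1 -0.3  0.2] w 0.08559564267960278 0.0
[[-0.969 -0.248 -0.003]
 [-0.248  0.969 -0.   ]
 [ 0.003  0.    -1.   ]]
shift [-0.0019  0.0004  0.3579] turn [ 0.0008 -0.0054  0.0025]
```

carry_out:
  delta_pos:
    - [0,0,0.1]
    - [0,0,0.2]
    - [0,0,0.28]
    - [0,0,0.33]
    - [0,0,0.358]
    - [0,0,0.358]
  turn:
    - [0,0,0]
    - [0,0,0]
    - [0,0,0]
    - [0,0,0]
    - [0,0,0]
    - [0,0,0]
  claw: [-1,-1,-1,-0.5,0,0]
  force: 30

```text
clock: 9.55
position: [0.6276, 0.0864, 0.0767]
ee_rot: [-0.002, -0.125, 0.992, 0.0]
contact_force: [-0.8, -0.7, -0.4]
width: 0.0441
gripper_force: 0.0
```

carry_out:
  delta_pos:
    - [0,0,0]
    - [0,0,0]
    - [0,0,0]
    - [0,0,0]
    - [0,0,0]
    - [0,0,0]
  turn:
    - [0,0,0]
    - [0,0,0]
    - [0,0,0]
    - [0,0,0]
    - [0,0,0]
    - [0,0,0]
  claw: [0.3,0.6,1,1,1,1]
  force: 30

```text
clock: 10.15
position: [0.6303, 0.0868, 0.0795]
ee_rot: [0.001, -0.125, 0.992, -0.0]
contact_force: [-2.0, 0.0, 6.4]
width: 0.0212
gripper_force: 30.1
```

```bash
python3 -c "
from h import *
s,r=st(); Y=.2496; p=np.array([.542,.0641]); p0=p+.09*np.array([np.cos(Y),np.sin(Y)])
M=r.as_matrix()
for a in (.29,.58,.87):
  p1=p+.09*np.array([np.cos(Y-a),np.sin(Y-a)])
  print(a,p1,np.round(M.T@np.append(p1-s['position'][:2],0)/.4,4), np.round(M.T@np.append(p1-p0,0)/.4,4))"
```

```text
t 10.15 pos [0.6303 0.0868 0.0795] F [-2.   0.   6.4] w 0.02120208903419891 30.14600157737732
[[-0.969 -0.249  0.003]
 [-0.249  0.969  0.   ]
 [-0.003 -0.    -1.   ]]
0.29 [0.63192656 0.06046499] [ 0.0125 -0.0648 -0.    ] [ 0.0095 -0.0643  0.    ]
0.58 [0.62713214 0.03490207] [ 0.04   -0.1237 -0.    ] [ 0.037  -0.1232 -0.    ]
0.87 [0.61522814 0.01177754] [ 8.330e-02 -1.723e-01 -1.000e-04] [ 8.020e-02 -1.718e-01 -1.000e-04]
```

Gripped at 21 mm width. Now I'll swing in three gentle arcs of 0.29 rad, each one eased.

carry_out:
  delta_pos:
    - [0,-0.0018,0]
    - [0.0001,-0.0054,0]
    - [0.0003,-0.0112,0]
    - [0.0007,-0.018,0]
    - [0.0014,-0.0247,0]
    - [0.0022,-0.0314,0]
    - [0.0032,-0.0381,0]
    - [0.0045,-0.0447,0]
    - [0.0059,-0.0513,0]
    - [0.0076,-0.0578,0]
    - [0.0088,-0.0622,0]
    - [0.0094,-0.0643,0]
  turn:
    - [0,0,0.015]
    - [0,0,0.046]
    - [0,0,0.095]
    - [0,0,0.153]
    - [0,0,0.21]
    - [0,0,0.267]
    - [0,0,0.325]
    - [0,0,0.382]
    - [0,0,0.439]
    - [0,0,0.497]
    - [0,0,0.535]
    - [0,0,0.554]
  claw: [1,1,1,1,1,1,1,1,1,1,1,1]

```text
clock: 11.35
position: [0.6328, 0.0608, 0.0795]
ee_rot: [0.001, 0.019, 1.0, 0.0]
contact_force: [-2.0, 0.2, 6.9]
width: 0.0212
gripper_force: 30.3
```

```bash
python3 -c "
from h import *
st(); orange('scene'); print([np.round(r['point'],3) for r in manip.place_of('scene','bottle')],[np.round(r['point'],3) for r in manip.place_of('scene','platform')])"
```

```text
t 11.35 pos [0.6328 0.0608 0.0795] F [-2.   0.2  6.9] w 0.021168540447520534 30.346686244010925
[[-0.999  0.039  0.002]
 [ 0.039  0.999  0.   ]
 [-0.002  0.    -1.   ]]
orange n 97 c [467.5  45.3] wh 14.059226989746094 65.03205871582031 long-axis deg 162.1548112536618 topz 0.13760973531806436
[array([0.804, 0.158, 0.   ]), array([0.759, 0.236, 0.004]), array([ 0.786,  0.049, -0.003]), array([0.691, 0.058, 0.036])] [array([0.694, 0.054, 0.046]), array([ 0.733, -0.071,  0.001])]
```

Works well. I'll repeat it twice.

carry_out:
  delta_pos:
    - [0,-0.0018,0]
    - [0.0001,-0.0054,0]
    - [0.0003,-0.0112,0]
    - [0.0007,-0.018,0]
    - [0.0014,-0.0247,0]
    - [0.0022,-0.0314,0]
    - [0.0032,-0.0381,0]
    - [0.0045,-0.0447,0]
    - [0.0059,-0.0513,0]
    - [0.0076,-0.0578,0]
    - [0.0088,-0.0622,0]
    - [0.0094,-0.0643,0]
  turn:
    - [0,0,0.015]
    - [0,0,0.046]
    - [0,0,0.095]
    - [0,0,0.153]
    - [0,0,0.21]
    - [0,0,0.267]
    - [0,0,0.325]
    - [0,0,0.382]
    - [0,0,0.439]
    - [0,0,0.497]
    - [0,0,0.535]
    - [0,0,0.554]
  claw: [1,1,1,1,1,1,1,1,1,1,1,1]

```text
clock: 12.7
position: [0.6278, 0.0353, 0.0795]
ee_rot: [0.001, 0.164, 0.987, 0.0]
contact_force: [-1.7, 0.9, 7.3]
width: 0.0211
gripper_force: 30.4
```

carry_out:
  delta_pos:
    - [0,-0.0018,0]
    - [0.0001,-0.0054,0]
    - [0.0003,-0.0112,0]
    - [0.0007,-0.018,0]
    - [0.0014,-0.0247,0]
    - [0.0022,-0.0314,0]
    - [0.0032,-0.0381,0]
    - [0.0045,-0.0447,0]
    - [0.0059,-0.0513,0]
    - [0.0076,-0.0578,0]
    - [0.0088,-0.0622,0]
    - [0.0094,-0.0643,0]
  turn:
    - [0,0,0.015]
    - [0,0,0.046]
    - [0,0,0.095]
    - [0,0,0.153]
    - [0,0,0.21]
    - [0,0,0.267]
    - [0,0,0.325]
    - [0,0,0.382]
    - [0,0,0.439]
    - [0,0,0.497]
    - [0,0,0.535]
    - [0,0,0.554]
  claw: [1,1,1,1,1,1,1,1,1,1,1,1]

```text
clock: 13.9
position: [0.6157, 0.0122, 0.0795]
ee_rot: [0.001, 0.304, 0.953, 0.0]
contact_force: [-3.5, 1.4, 7.4]
width: 0.0208
gripper_force: 30.4
```

```bash
python3 -c "
from h import *
s,r=st(); d=s['position'][:2]-[.542,.0641]; print('ang rel',np.arctan2(d[1],d[0])-.2496,np.hypot(*d)); 
for c in ('scene','top'): print([np.round(r['point'],3) for r in manip.place_of(c,'bottle')],[np.round(r['point'],3) for r in manip.place_of(c,'platform')],[np.round(r['point'],3) for r in manip.place_of(c,'post_grip')])
d=shot('scene','s4.png'); orange('scene',d);cv2.imwrite('pics/s4c.png',cv2.resize(d['image'][130:330,250:490,::-1],None,fx=3,fy=3))"
```

```text
t 13.9 pos [0.6157 0.0122 0.0795] F [-3.5  1.4  7.4] w 0.020797656865345016 30.421042442321777
[[-0.815  0.58   0.001]
 [ 0.58   0.815 -0.   ]
 [-0.001  0.001 -1.   ]]
ang rel -0.8632384584553949 0.09019007224991941
[array([0.804, 0.158, 0.   ]), array([0.759, 0.236, 0.004]), array([ 0.786,  0.049, -0.003]), array([0.691, 0.058, 0.036])] [array([0.694, 0.054, 0.046]), array([ 0.733, -0.071,  0.001])] [array([0.633, 0.059, 0.094])]
[array([0.693, 0.101, 0.04 ]), array([0.758, 0.232, 0.004]), array([0.787, 0.049, 0.   ]), array([0.809, 0.156, 0.001]), array([0.406, 0.238, 0.002])] [array([0.692, 0.105, 0.042])] []
orange n 42 c [464.7  43.1] wh 7.375733852386475 60.75990676879883 long-axis deg 155.81000428057916 topz 0.13854576350034414
```

View pics/s4c.png

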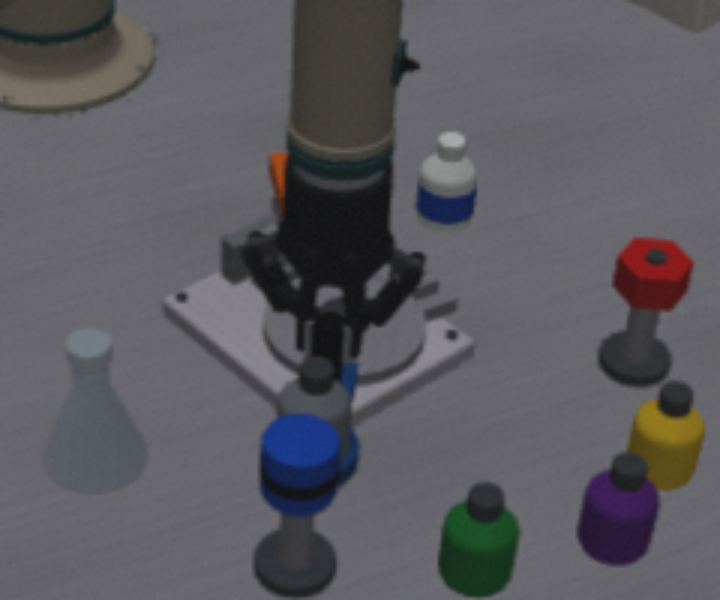

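The arm has reached the scanner side, with the bottle upright at crop px (315,410) beside the scanner and the turn at 0.870 rad. I'll release the post and rise.

carry_out:
  delta_pos:
    - [0,0,0]
    - [0,0,0]
    - [0,0,0]
    - [0,0,0]
    - [0,0,0]
    - [0,0,0]
    - [0,0,-0.1]
    - [0,0,-0.2]
    - [0,0,-0.3]
    - [0,0,-0.37]
    - [0,0,-0.37]
    - [0,0,-0.37]
  turn:
    - [0,0,0]
    - [0,0,0]
    - [0,0,0]
    - [0,0,0]
    - [0,0,0]
    - [0,0,0]
    - [0,0,0]
    - [0,0,0]
    - [0,0,0]
    - [0,0,0]
    - [0,0,0]
    - [0,0,0]
  claw: [1,1,0.6,0,-0.5,-1,-1,-1,-1,-1,-1,-1]

```text
clock: 15.45
position: [0.6157, 0.0121, 0.2258]
ee_rot: [0.0, 0.304, 0.953, 0.0]
contact_force: [-0.8, 0.1, -1.2]
width: 0.0851
gripper_force: 0.0
```

```bash
python3 -c "
from h import *
d=manip.get_image('top'); P=pts(d); m=(d['image'].max(-1)<60)&(abs(P[...,2]-.113)<.012)&(np.hypot(P[...,0]-.6155,P[...,1]-.012)<.03)
print('post',m.sum(),P[m].mean(0))
for n in ('platform','bottle','post_grip'): print([np.round(r['point'],3) for r in manip.place_of('scene',n)])
manip.get_image('scene'); 
for n in ('platform','bottle','post_grip'): print([np.round(r['point'],3) for r in manip.place_of('scene',n)])
orange('scene')
b=np.radians(164.5); print(b)
plan(.4641,.0446,.113,np.radians(164.3))"
```

```text
post 5 [0.61410381 0.01970143 0.11307658]
[array([ 0.665, -0.027,  0.046])]
[array([0.807, 0.16 , 0.   ]), array([ 0.786,  0.048, -0.003]), array([0.757, 0.23 , 0.004]), array([ 0.666, -0.02 ,  0.04 ])]
[]
[array([ 0.667, -0.028,  0.046])]
[array([0.76 , 0.233, 0.003]), array([ 0.665, -0.02 ,  0.037]), array([0.805, 0.16 , 0.   ]), array([0.787, 0.048, 0.002])]
[array([0.614, 0.011, 0.095])]
orange n 82 c [470.   44.9] wh 13.446113586425781 60.443660736083984 long-axis deg 160.06476734294918 topz 0.13751225815726908
2.871066619530672
t 15.9 pos [0.6155 0.0121 0.225 ] F [-0.3 -0.3  0.8] w 0.08500581449460742 0.0
[[-0.815  0.58  -0.001]
 [ 0.58   0.815  0.   ]
 [ 0.001 -0.001 -1.   ]]
shift [ 0.3551 -0.1532  0.2805] turn [-0.0009 -0.002  -0.6581]
```

carry_out:
  delta_pos:
    - [0.355,-0.153,0]
    - [0.355,-0.153,0]
    - [0.355,-0.153,0]
    - [0.355,-0.153,0]
    - [0.355,-0.153,0]
    - [0.355,-0.153,0.1]
    - [0.355,-0.153,0.2]
    - [0.355,-0.153,0.28]
    - [0.355,-0.153,0.28]
    - [0.355,-0.153,0.28]
  turn:
    - [0,0,-0.658]
    - [0,0,-0.658]
    - [0,0,-0.658]
    - [0,0,-0.658]
    - [0,0,-0.658]
    - [0,0,-0.658]
    - [0,0,-0.658]
    - [0,0,-0.658]
    - [0,0,-0.658]
    - [0,0,-0.658]
  claw: [-1,-1,-1,-1,-1,-1,-1,-1,-1,-1]

```text
clock: 16.9
position: [0.4662, 0.0443, 0.1138]
ee_rot: [0.0, 0.137, 0.991, -0.0]
contact_force: [-0.2, 0.7, 0.5]
width: 0.0851
gripper_force: 0.0
```

carry_out:
  delta_pos:
    - [0,0,0]
    - [0,0,0]
    - [0,0,0]
    - [0,0,0]
    - [0,0,0]
    - [0,0,0]
    - [0,0,0]
    - [0,0,0]
    - [0,0,-0.002]
    - [0,0,-0.004]
  turn:
    - [0,0,0]
    - [0,0,0]
    - [0,0,0]
    - [0,0,0]
    - [0,0,0]
    - [0,0,0]
    - [0,0,0]
    - [0,0,0]
    - [0,0,0]
    - [0,0,0]
  claw: [1,1,1,1,1,1,1,1,1,1]
  force: 60

```text
clock: 17.9
position: [0.4646, 0.0446, 0.1148]
ee_rot: [0.0, 0.137, 0.991, -0.0]
contact_force: [2.7, -0.5, -8.0]
width: 0.0137
gripper_force: 58.6
```

carry_out:
  delta_pos:
    - [0,0,0]
    - [0,0,0]
    - [0,0,0]
    - [0,0,0]
    - [0,0,0]
    - [0,0,0]
  turn:
    - [0,0,0.2]
    - [0,0,0.4]
    - [0,0,0.6]
    - [0,0,0.8]
    - [0,0,1]
    - [0,0,1]
  claw: [1,1,1,1,1,1]

```text
clock: 18.5
position: [0.4646, 0.0445, 0.1147]
ee_rot: [0.0, 0.388, 0.922, -0.0]
contact_force: [1.3, -1.6, -4.5]
width: 0.0138
gripper_force: 58.8
```

```bash
python3 -c "
from h import *
s,r=st(); print(s['moment']); orange('scene')
plan(.4641,.0446,.116,1.818)"
```

```text
t 18.5 pos [0.4646 0.0445 0.1147] F [ 1.3 -1.6 -4.5] w 0.013800992257097322 58.75763118267059
[[-0.698  0.716 -0.   ]
 [ 0.716  0.698 -0.   ]
 [-0.    -0.    -1.   ]]
[-0.14402991 -0.35671635 -0.05008802]
orange n 74 c [471.9  41.7] wh 14.526331901550293 53.838951110839844 long-axis deg 140.00298755132332 topz 0.1374827695784625
t 18.55 pos [0.4647 0.0445 0.1147] F [ 3.2 -1.2 -6.7] w 0.013738873155231536 58.69518578052521
[[-0.7    0.714  0.   ]
 [ 0.714  0.7   -0.   ]
 [-0.    -0.    -1.   ]]
shift [ 0.0012 -0.0008 -0.0032] turn [-3.0000e-04  5.0000e-04  1.0081e+00]
```

carry_out:
  delta_pos:
    - [0,0,0]
    - [0,0,0]
    - [0,0,0]
    - [0,0,0]
    - [0,0,0]
    - [0,0,0]
  turn:
    - [0,0,0.2]
    - [0,0,0.4]
    - [0,0,0.6]
    - [0,0,0.8]
    - [0,0,1]
    - [0,0,1]
  claw: [1,1,1,1,1,1]

```text
clock: 19.15
position: [0.4644, 0.0444, 0.1142]
ee_rot: [-0.0, 0.613, 0.79, -0.0]
contact_force: [4.0, -0.9, -12.0]
width: 0.0136
gripper_force: 58.6
```

carry_out:
  delta_pos:
    - [0,0,0.008]
    - [0,0,0.016]
    - [0,0,0.024]
    - [0,0,0.032]
    - [0,0,0.04]
    - [0,0,0.042]
    - [0,0,0.042]
  turn:
    - [0,0,0.01]
    - [0,0,0.01]
    - [0,0,0.01]
    - [0,0,0.01]
    - [0,0,0.01]
    - [0,0,0.01]
    - [0,0,0.01]
  claw: [1,1,1,1,1,1,1]

```text
clock: 19.85
position: [0.4645, 0.0445, 0.0984]
ee_rot: [0.0, 0.616, 0.788, -0.0]
contact_force: [2.6, -2.1, -9.0]
width: 0.0135
gripper_force: 58.9
```

```bash
python3 -c "
from h import *
s,r=st(); print(s['moment']); orange('scene')"
```

```text
t 19.85 pos [0.4645 0.0445 0.0984] F [ 2.6 -2.1 -9. ] w 0.013515685715822524 58.92197012901306
[[-0.242  0.97  -0.   ]
 [ 0.97   0.242 -0.   ]
 [-0.    -0.    -1.   ]]
[-0.41862786 -0.49380277  0.04129807]
orange n 70 c [467.4  44.7] wh 15.98890495300293 60.49943542480469 long-axis deg 103.0031197897598 topz 0.11689576120629508
```

The plunger is going home, with the spring still pulling down and no blockage. I'll release it, rise and retreat.

carry_out:
  delta_pos:
    - [0,0,0]
    - [0,0,0]
    - [0,0,0]
    - [0,0,0]
    - [0,0,0]
    - [0,0,-0.1]
    - [0,0,-0.2]
    - [0,0,-0.3]
    - [0,0,-0.35]
    - [0,0,-0.35]
    - [0,0,-0.35]
  turn:
    - [0,0,0]
    - [0,0,0]
    - [0,0,0]
    - [0,0,0]
    - [0,0,0]
    - [0,0,0]
    - [0,0,0]
    - [0,0,0]
    - [0,0,0]
    - [0,0,0]
    - [0,0,0]
  claw: [-1,-1,-1,-1,-1,-1,-1,-1,-1,-1,-1]

```text
clock: 21.0
position: [0.4641, 0.0447, 0.2382]
ee_rot: [-0.0, 0.616, 0.788, -0.0]
contact_force: [0.4, -0.0, 0.5]
width: 0.0852
gripper_force: 0.0
```

```bash
python3 -c "
from h import *
st(); d=shot('scene','s5.png'); orange('scene',d);cv2.imwrite('pics/s5c.png',cv2.resize(d['image'][130:330,250:490,::-1],None,fx=3,fy=3))
for n in ('platform','bottle','post_grip','plunger_handle'): print([np.round(r['point'],3) for r in manip.place_of('scene',n)])"
```

```text
t 21.0 pos [0.4641 0.0447 0.2382] F [ 0.4 -0.   0.5] w 0.08520463146385268 0.0
[[-0.242  0.97  -0.   ]
 [ 0.97   0.242  0.   ]
 [ 0.    -0.    -1.   ]]
orange n 150 c [468.6  45.5] wh 16.015735626220703 63.85708999633789 long-axis deg 104.68752250856734 topz 0.11701441759917475
[array([ 0.667, -0.027,  0.044])]
[array([0.787, 0.049, 0.001]), array([0.759, 0.231, 0.002]), array([0.805, 0.159, 0.002]), array([ 0.665, -0.021,  0.037])]
[array([0.616, 0.01 , 0.093])]
[array([0.463, 0.044, 0.112])]
```

View pics/s5c.png

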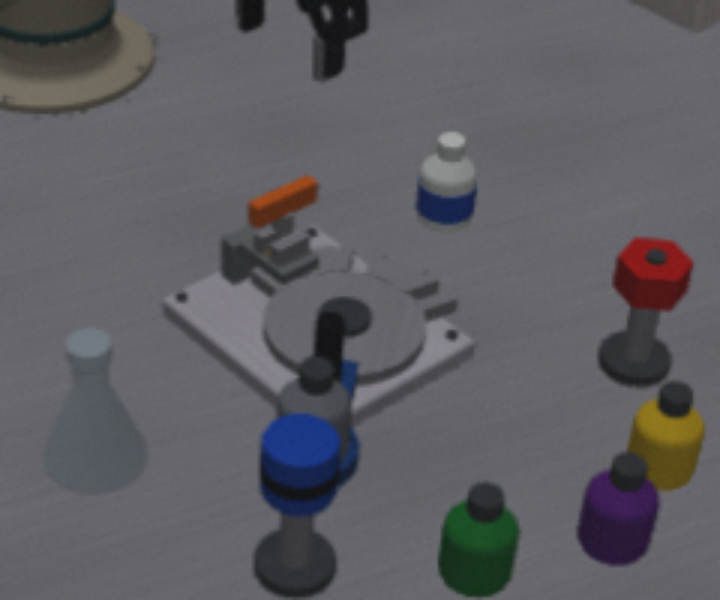

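Everything stands and the gripper is clear. To confirm the plunger is fully home, I'll compare the handle's pixels with the first picture.

```bash
python3 -c "
from h import *
for f in ('s0','s1','s5'):
  h=cv2.cvtColor(cv2.imread(f'pics/{f}.png'),cv2.COLOR_BGR2HSV)[180:215,325:365]
  m=(h[...,0]>4)&(h[...,0]<20)&(h[...,1]>170); v,u=np.nonzero(m); print(f,len(v),u.mean()+325,v.mean()+180)
d=manip.get_image('scene'); print(proj(d,[.464,.044,.112]),proj(d,[.464,.044,.115]))"
```

```text
s0 185 343.8972972972973 196.52972972972972
s1 183 343.9781420765027 196.4863387978142
s5 185 343.9027027027027 196.56216216216217
[342.43641238 196.43245799] [342.46819869 195.42957817]
```

The handle's pixels match the first picture to 0.1 mm, so it is home. Handing in.

```bash
python3 -c "
from rig import manip
print(manip.sign_off())"
```

```text
the job is handed in; nothing more can be done
None
```

The arm is locked at the scanner's station with the plunger home and twisted back, the bottle is standing on its platform, nothing else was disturbed, and the job is handed in; the sign-off returned no verdict.

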